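Carry a coverslip holder on a lifter to the viewing stage

TASK

Take the lifter by its handle, slide its flat blade between the rails of the plain rack and under the round coverslip holder, and lift the holder off. Carry it balanced on the blade, level and never touched by the fingers, to the viewing stage, lower it flat into the nest between the stage's lips, and draw the blade right out from between the stage's rails. Then stand the lifter upright on its foot on the worktop, clear of the stage and rack, let go of it, and leave the beaker, the cap and the dish as they are.

Things in the scene. Friction and masses are not known exactly. Their poses are not given: they have to be found in the camera images.
- lifter: Loose steel lifter, 0.15 kg: square foot 34 x 34 x 4 mm, an upright grey handle on it, and a level flat blade, 22 mm wide and 3 mm thick, running from the foot along +x to a round tip 95 mm from the handle's axis. Foot and blade share one flat underside. Origin: centre of the foot's underside, below the handle; z up the handle.
- lifter_grip (a point): Centre of the lifter's handle, where it is grasped, 45 mm above the underside. The handle measures 24 mm along the blade (x) by 14 mm across it (y) and reaches from 4 to 70 mm above the underside. x along the blade, z up.
- blade_seat (a point): Point on the middle line of the lifter's blade, on its upper face (3 mm above the underside), 75 mm along +x from the handle's axis, 20 mm short of the tip: a holder centred over it is well balanced. Same axes as the lifter.
- holder: Coverslip holder: loose round aluminium disc 50 mm in diameter, 6 mm thick, about 0.04 kg, with a glass window in its upper face. It lies flat in the nest of the rack, within 3 mm of the middle. Origin: centre of its underside; z up.
- rack: Plain aluminium rack on a rectangular base plate 86 x 80 x 6 mm, fixed. Two upright walls (rails), 70 mm long, run along x; the slot between them is 34 mm wide, open above and at both ends, and free from 6 mm to the rail tops at 50 mm over the worktop. Origin: centre of the underside; x points along the slot away from the robot.
- rack_seat (a point): Middle of the rack's nest, above its origin, at the height of the rail tops (50 mm). Each rail top is 12 mm wide; outside it and at its ends stand lips 3 mm higher, which bound a nest 58 mm wide (y) and 58 mm long (x). The lips leave the slot open. x points along the slot away from the robot, z up.
- stage: Viewing stage: round grey foot 112 mm across and 14 mm high with a small round light window, two rails and two black side knobs, fixed; to the left or right of the rack. Rails 70 mm long run along x; the slot between them is 34 mm wide, open above and at both ends, free from 16 to 50 mm over the worktop. Origin: centre of the underside; x along the slot away from the robot.
- stage_seat (a point): Middle of the stage's nest, above its origin, at the height of the rail tops (50 mm). Rail tops, lips (3 mm high, outside the rails and at their ends, leaving the slot open) and nest (58 x 58 mm) are as on the rack. x points along the slot away from the robot, z up.
- beaker: Clear beaker, 63 x 56 mm, 69 mm high, a bystander behind the gap between rack and stage; origin at the centre of its underside.
- cap: Screw cap, 49 mm across, 26 mm high, a bystander at the front left; origin at the centre of its underside. Beyond it a tall fixed grey panel, 18 mm thick and 0.42 m high, stands on the worktop along world x from 0.60 to 1.10 m at y = 0.25 m: keep the arm clear of it, also at the start, when the hand may be to its left.
- dish: Petri dish of small fittings, 68 mm across, 12 mm high, a bystander at the front right; origin at the centre of its underside.

How it is judged:
On the way, in this order (a step that is already met when the one before it is completed fails the run):
1. the holder is lifted clear of the rack, lying on the lifter (z of holder in the frame of rack_seat above 0.012 m and contact force between lifter and holder above 0.1 N), for 0.2 s.
2. the holder lies flat in the stage's nest and the blade is out from between the rails (horizontal distance between holder and stage_seat below 0.0065 m and z of holder in the frame of stage_seat between -0.002 and 0.002 m and angle between holder's own z axis and vertical below 0.04 rad and horizontal distance between blade_seat and stage_seat above 0.055 m), for 0.2 s.
At the end, for the whole second after the job is handed in: Holder still and flat (tilt < 0.04 rad) in the stage nest: centre within 6.5 mm of its middle, underside within 2 mm of the rail tops. Lifter still, upright (0.05 rad), underside within 4 mm of the worktop, its blade_seat over 55 mm from stage_seat and rack_seat, seen from above (all of step 2 and linear speed of each of holder, lifter below 0.01 m/s and angle between lifter's own z axis and vertical below 0.05 rad and height (world z) of lifter between -0.004 and 0.004 m and horizontal distance between blade_seat and rack_seat above 0.055 m); the robot touches nothing.
It fails at once if the fingers touch the holder (contact force between the fingers and holder above 0.3 N).
It fails at once if the holder is tilted by more than 0.17 rad (angle between holder's own z axis and vertical above 0.17 rad).
It fails at once if the beaker, cap or dish is moved by more than 20 mm or tipped (distance of any of beaker, cap, dish from where it was at the start of the episode above 0.02 m or angle between any of beaker, cap, dish's own z axis and vertical above 0.3 rad).
It also fails if it takes over 59 s, if anything falls off the work surface, if the arm or the gripper's body presses on something with over 40 N, if the wrist force passes 120 N, or if a joint passes its speed limit or range.

ROBOT

A 6-joint arm with a two-finger parallel gripper is mounted at the origin on a cart in front of the work surface, level with it; the furniture and walls round the work are solid. World frame = base frame: x ahead of the robot, y to its left, z up, the work surface at z = 0. Lengths are in m, angles in rad, forces in N, time in s.
With the tool pointing down it reaches from about 0.325 to 0.85 m from the base axis. Payload 4.4 kg.
Tool frame: the origin (TCP) lies midway between the tips of the shut fingers; the grasp point (between the pads) lies 19 mm behind it; z points along the fingers, y is the line along which they close (so a half turn about z gives the same grasp; the last joint's range is limited). The gripper opens to 94 mm and grips with 3 to 60 N. Pads are 16 mm wide; open, the fingers measure 119 mm over their backs; the gripper's body (75 mm by 177 mm) begins 78 mm behind the grasp point.
Start: joints at [-1.389, 0.207, 1.542, -0, 1.393, -0.15], TCP at [0.187, -0.544, 0.205] pointing down, gripper open.
Joint ranges: [-2.73, 2.73], [-0.86, 2.22], [0.23, 2.46], [-1.11, 4.25], [0.08, 2.63], [-2.82, 2.82]. Speed limits (rad/s): [2.79, 2.79, 3.14, 3.14, 3.14, 3.14].

INTERFACE

Orientations are given as a unit quaternion [x, y, z, w].
In Python, from workcell import manip, grab_frame, camera_model gives the robot as it stands. The module is installed in compiled form; this text tells all that it offers.
- The arm moves only by the tool drive_tool, never from a script. Its argument "rows" is a list of rows, each an object with "slide": the shift along the world's x, y, z in mm, a list of three; "delta_rot": the turn, a rotation vector about the world's x, y, z in degrees, a list of three. A call has 1 to 12 rows; each row is the pose to reach, as a shift and turn from the pose commanded when the call began; what a row does not reach only later rows make up. A row lasts 1/10 s, in which the tool goes at most 50 mm and 8.59 degrees, less where a joint would pass 70% of its speed; a pose out of reach is approached as far as the arm can. A call with a gripper value outside its range is refused whole. "fingers" is the finger opening in mm, from 0 to 94, set as the call begins (left out, the last holds). The fingers move at their own pace and stop on an object; the grip force is fixed at half the most. Time passes only in rows, so rows that repeat a pose let the fingers close. It gives the time, the measured TCP pose, the force, the opening and the grip force at its end, in the units of the state.
- manip.get_state(): the state, without advancing time (a new reading comes with each control period).
- grab_frame(name): name is "side" or "top"; returns (picture, depth): 420x560x3 uint8, red, green, blue; 420x560 float32, m along the optical axis (not along the pixel's ray), 0 where there is no reading.
- camera_model(name): a dict with "fx", "fy", "cx", "cy" (pixels), "dist" ([k1, k2, p1, p2, k3] as OpenCV has them; the pictures are not rectified), "cam_to_world" (4x4, takes a point from camera to world coordinates). Camera axes: x right, y down, z forward; pixel columns grow to the right and rows downward; lengths in m; the calibration is good to about 2 mm. A picture is of the moment at which its call begins. camera_model takes no time and is no camera call.
- manip.hand_in(): hands the job in; it is judged then, once.
The state is a dict: "t": time; "joint_pos": joint angles; "qd": joint speeds; "tau": joint torques, N m; "position": TCP position; "tool_rot": TCP orientation; "wrist_force": force on the tool from outside, world axes, zero at the start; "ft_torque": the same for the moment, N m; "grip_width": finger opening in m; "grasp_force": force on a finger pad.
Only numpy, scipy, OpenCV 4.12 (cv2) and the standard library are available. Lean on these libraries where they do the work, as an engineer would, in place of code of your own. Each camera call takes 0.05 s, during which the arm holds its last target. There are 200 camera calls.

## Working session

There is one attempt and no reset: what is moved stays moved. The work goes in short steps, Python scripts to look and compute and a tool call to move; the robot and the scene stay as the last step left them, time stands still between calls to the robot, and variables do not carry over. Pictures are saved under pics/ and viewed, at most 10 in all, crops included, and the job is handed in when it is done.

Besides the shell and the picture viewer there is one more tool, called after ">>>" as name([rows], argument=value, ...), one row to a line, values as JSON. drive_tool: Moves the arm, as the interface text tells. Its arguments: {"type":"object","properties":{"rows":{"type":"array","items":{"type":"object","properties":{"slide":{"type":"array","items":{"type":"number"}},"delta_rot":{"type":"array","items":{"type":"number"}}}}},"fingers":{"type":"number"}},"required":["rows"]}

```bash
mkdir -p pics
cat > h.py <<'E'
import numpy as np, cv2
from workcell import manip, grab_frame, camera_model
def cloud(name, save=None):
    im,d=grab_frame(name); c=camera_model(name)
    K=np.array([[c['fx'],0,c['cx']],[0,c['fy'],c['cy']],[0,0,1]])
    v,u=np.mgrid[:420,:560]
    n=cv2.undistortPoints(np.stack([u,v],-1).reshape(-1,1,2).astype(np.float64),K,np.array(c['dist'])).reshape(420,560,2)
    P=np.concatenate([n*d[...,None],d[...,None]],-1)
    T=np.array(c['cam_to_world']); W=P@T[:3,:3].T+T[:3,3]; W[d==0]=np.nan
    if save: cv2.imwrite('pics/'+save+'.png',im[...,::-1]); np.savez('pics/'+save+'.npz',im=im,W=W)
    return im,W
E
python3 - <<'E'
from h import *
for n in('top','side'):
    cloud(n,n+'0'); print(np.round(camera_model(n)['cam_to_world'],2).tolist())
s=manip.get_state(); print(s['position'],s['tool_rot'],s['t'])
E
```

```text
[[0.01, -0.98, 0.18, 0.35], [-1.0, -0.01, -0.01, -0.04], [0.01, -0.18, -0.98, 1.26], [0.0, 0.0, 0.0, 1.0]]
[[-0.36, -0.56, 0.75, -0.38], [-0.93, 0.23, -0.28, 0.31], [-0.01, -0.8, -0.6, 0.83], [0.0, 0.0, 0.0, 1.0]]
[ 0.18715919 -0.54293396  0.20442701] [ 9.86270762e-01  1.65133244e-01 -2.74559255e-05 -9.97228276e-04] 0.1
```

View pics/top0.png

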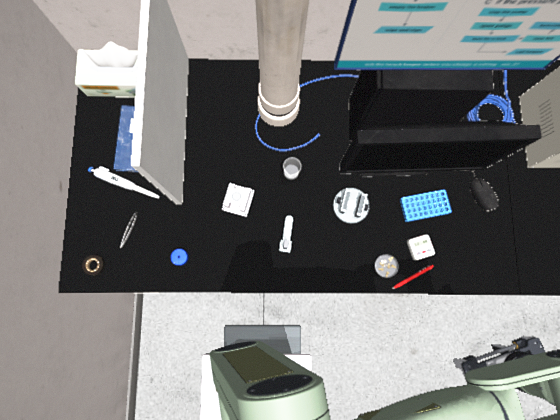

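View pics/side0.png

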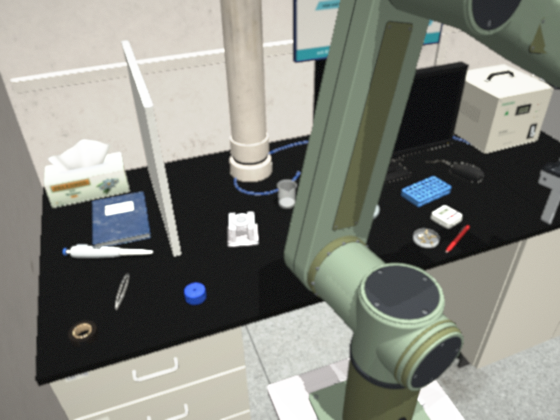

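The top view shows the rack at about (237,199), stage at (351,205), lifter at (287,233) with its blade away from the robot, beaker (291,168), cap (179,257) and dish (386,265). Next I'll measure them and look at a crop.

Run:
```python
from h import *
z=np.load('pics/top0.npz'); im,W=z['im'],z['W']
cv2.imwrite('pics/crop0.png',cv2.resize(im[155:285,200:400],None,fx=4,fy=4,interpolation=cv2.INTER_CUBIC)[...,::-1])
def reg(name,u0,u1,v0,v1,zlo,zhi):
    P=W[v0:v1,u0:u1].reshape(-1,3); P=P[(P[:,2]>zlo)&(P[:,2]<zhi)]
    if len(P)<4: print(name,len(P));return
    r=cv2.minAreaRect((P[:,:2]*1000).astype(np.float32))
    print(name,len(P),'mean',np.round(P.mean(0)*1000,1),'lo',np.round(P.min(0)*1000),'hi',np.round(P.max(0)*1000),'rect',np.round(np.array([*r[0],*r[1],r[2]]),1))
reg('table',300,330,225,260,-.05,.05)
reg('rack top',215,262,175,222,.04,.07)
reg('rack all',215,262,175,222,.003,.07)
reg('holder',215,262,175,222,.054,.07)
reg('stage top',325,378,180,228,.04,.07)
reg('stage foot',325,378,180,228,.008,.03)
reg('handle',272,300,208,258,.04,.09)
reg('lifter all',272,300,208,258,.0015,.09)
reg('blade',272,300,208,258,.0015,.012)
reg('beaker',278,305,152,185,.02,.09)
for v in range(208,256,3): print(v,np.round(W[v,280:297:2,2]*1000).astype(int))
```

```text
table 1046 mean [ 4.845e+02 -1.756e+02  3.000e-01] lo [ 431. -222.   -6.] hi [ 539. -130.    8.] rect [ 485.  -175.8   91.3  107.9   89.5]
rack top 423 mean [616.1  64.9  53.8] lo [576.  25.  41.] hi [658. 105.  63.] rect [617.   65.   66.4  69.7  74.3]
rack all 925 mean [614.6  61.7  28.5] lo [548.  -9.   3.] hi [697. 138.  63.] rect [6.223e+02 6.480e+01 1.489e+02 1.458e+02 6.000e-01]
holder 217 mean [616.7  66.2  56.9] lo [577.  30.  54.] hi [657. 105.  63.] rect [616.4  65.   66.   67.7  73.7]
stage top 279 mean [ 601.1 -288.5   50.4] lo [ 561. -333.   40.] hi [ 643. -242.   59.] rect [ 601.8 -288.    93.4   69.8   75.5]
stage foot 621 mean [ 597.4 -285.    14.7] lo [ 546. -346.    8.] hi [ 655. -222.   30.] rect [ 601.7 -288.8  110.6  108.9   22.3]
handle 44 mean [472.3 -83.5  68.4] lo [461. -91.  40.] hi [485. -76.  75.] rect [473.  -83.9  14.3  23.2  76.2]
lifter all 582 mean [511.9 -85.8   8.6] lo [ 437. -128.    2.] hi [591. -43.  75.] rect [ 5.141e+02 -8.580e+01  1.538e+02  8.480e+01  4.000e-01]
blade 535 mean [515.5 -86.    3.5] lo [ 437. -128.    2.] hi [591. -43.  10.] re
[... 236 characters left out ...]
  6  1  1  5]
214 [ 2  2  0 -1  0  2  2  2  2]
217 [ 1  3  5  3  5  6  0 -3 -3]
220 [                   0                   -1                   -5
                    2                    1                    2
                    5 -9223372036854775808                   -4]
223 [-1  3  1  3  6  2  0  2 -3]
226 [-2 -2  2  4  2  2  3 -4  1]
229 [ 0  3  3  0  6  0 -2 -3  2]
232 [ 0 -3  3  6  6  3 -2  1  3]
235 [ 0 -1  2  1  7  2 -3  0  3]
238 [ 0 -1  5  6  7  3 -2 -3  0]
241 [ 0  0 67 70 73  2 -1  1  0]
244 [ 3  3 67 74 61 -5 -1 -2  3]
247 [ 5  8 63 70  2  4 -1  2  3]
250 [-2  9  7  3  5  2  2  3 -3]
253 [ 1  1  1  1 -1  4  1 -2  0]<stdin>:19: RuntimeWarning: invalid value encountered in cast
```

View pics/crop0.png

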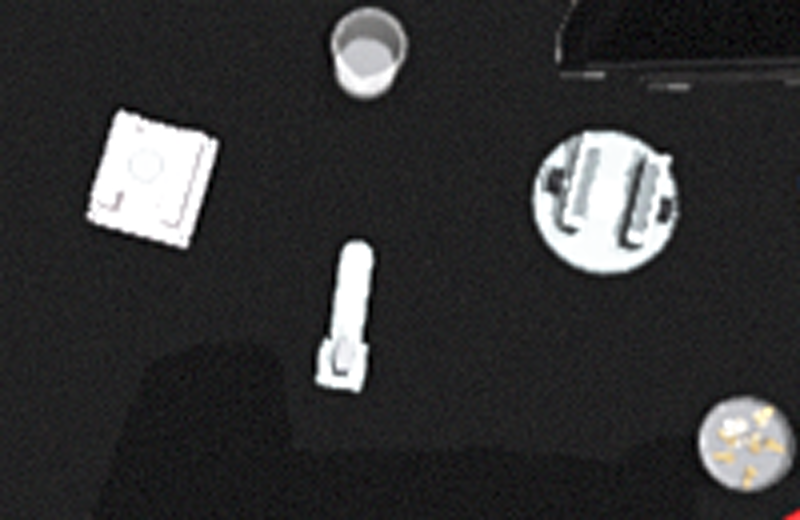

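The crop shows rack, stage and lifter all yawed about -10 to -16°, and the stage's foot circle is clear. I'll fit the poses by silhouettes at known heights.

```bash
cat > fit.py <<'E'
from h import *
from scipy.optimize import minimize
c=camera_model('top'); K=np.array([[c['fx'],0,c['cx']],[0,c['fy'],c['cy']],[0,0,1]]); D=np.array(c['dist']); T=np.linalg.inv(np.array(c['cam_to_world']))
S=4 
def proj(P):
    r=cv2.Rodrigues(T[:3,:3])[0]; return cv2.projectPoints(np.asarray(P,float),r,T[:3,3],K,D)[0].reshape(-1,2)
def box(x0,x1,y0,y1,z0,z1): return np.array([[x,y,z] for x in(x0,x1) for y in(y0,y1) for z in(z0,z1)])/1000.
def disc(x,y,r,z0,z1): return np.array([[x+r*np.cos(a),y+r*np.sin(a),z] for a in np.linspace(0,6.28,40) for z in(z0,z1)])/1000.
def sil(parts,p,win):
    u0,u1,v0,v1=win; m=np.zeros(((v1-v0)*S,(u1-u0)*S),np.uint8); a=np.radians(p[2]); R=np.array([[np.cos(a),-np.sin(a)],[np.sin(a),np.cos(a)]])
    for q in parts:
        w=q.copy(); w[:,:2]=q[:,:2]@R.T+np.array(p[:2])/1000
        h=cv2.convexHull(((proj(w)-[u0-.5,v0-.5])*S-.5).astype(np.float32))
        cv2.fillConvexPoly(m,np.round(h*16).astype(np.int32),255,shift=4)
    return cv2.resize(m,(u1-u0,v1-v0),interpolation=cv2.INTER_AREA)/255.
def fit(im,parts,p0,win,dz=0):
    u0,u1,v0,v1=win; g=im[v0:v1,u0:u1].max(2).astype(float); bg=np.median(g[g<80]); g=np.clip((g-bg)/(150-bg),0,1)
    f=lambda p: ((sil(parts,p,win)-g)**2).sum()
    best=None
    for y in(-6,0,6):
        q=np.array(p0)+[0,0,y]
        r=minimize(f,q,method='Nelder-Mead',options=dict(initial_simplex=[q,q+[4,0,0],q+[0,4,0],q+[0,0,4]],xatol=.05,fatol=.01,maxiter=300))
        if best is None or r.fun<best.fun: best=r
    return best.x,best.fun,f(p0)
LIFT=[box(-17,17,-17,17,0,4),box(0,84,-11,11,0,3),disc(84,0,11,0,3),box(-12,12,-7,7,4,70)]
RACK=[box(-43,43,-40,40,0,6),box(-35,35,-32,-17,6,53),box(-35,35,17,32,6,53),disc(0,0,25,50,56)]
STAGE=[disc(0,0,56,0,14)]
E
python3 - <<'E'
from fit import *
z=np.load('pics/top0.npz'); im,W=z['im'],z['W']
print('lifter',fit(im,LIFT,[472,-84,-12],(268,308,205,262)))
print('rack',fit(im,RACK,[616,65,-15],(212,265,172,226)))
print('stage xy',fit(im,STAGE,[602,-288,0],(320,382,178,232)))
# rail fits by depth
def rails(win,p0):
    u0,u1,v0,v1=win; P=W[v0:v1,u0:u1].reshape(-1,3)*1000; P=P[np.isfinite(P).all(1)]
    hi=(P[:,2]>32); 
    def f(p):
        a=np.radians(p[2]); d=P[:,:2]-p[:2]; x=d@[np.cos(a),np.sin(a)]; y=d@[-np.sin(a),np.cos(a)]
        s=lambda t:1/(1+np.exp(-t/1.5))
        m=s(35-abs(x))*s(32-abs(y))*s(abs(y)-17); k=(abs(y)<30)
        return (((m-hi)**2)*k).sum()
    best=min((minimize(f,np.array(p0)+[0,0,d],method='Nelder-Mead',options=dict(initial_simplex=np.array(p0)+[0,0,d]+np.array([[0,0,0],[4,0,0],[0,4,0],[0,0,4]]))) for d in(-8,-3,3,8)),key=lambda r:r.fun)
    return best.x,best.fun
print('stage rails',rails((320,382,178,232),[602,-288,-14]))
# window of holder: bring circle contrast
g=im[175:222,215:262].min(2); print(g[10:32,12:36:1])
E
```

```text
lifter (array([473.10438135, -84.52090006,  -7.62419965]), np.float64(34.16776662204832), np.float64(65.94518724276449))
rack (array([616.72665982,  65.55612521, -16.02680837]), np.float64(44.846142372525705), np.float64(48.39291562949583))
stage xy (array([ 601.04721383, -290.20725091,   -3.98498382]), np.float64(44.46840208375907), np.float64(68.0685049619624))
stage rails (array([ 602.15164068, -289.7458906 ,  -14.74254911]), np.float64(26.544354939170162))
[[ 20 166 255 255 255 255 255 252 247 255 159 135  89  75  21  11  10  23
   28  28  27  26  25  30]
 [ 31 196 255 255 255 255 255 231 250 255 255 255 255 255 152 128  90  37
   32  15  15  18  14  22]
 [102 255 255 255 255 255 255 217 216 255 255 255 255 255 255 255 255 171
  174 142 130  90  68  53]
 [162 255 255 255 255 255 255 249 247 255 255 255 255 255 255 255 255 255
  255 255 255 255 254 196]
 [191 255 255 255 255 255 255 255 255 255 255 255 255 255 255 255 255 255
  255 255 255 255 255 255]
 [252 255 255 255 255 255 255 255 255 255 255 255 255 255 255 255 255 254
  255 255 255 255 255 247]
 [255 255 255 255 255 255 255
[... 887 characters left out ...]
55 255 255 255 255 255 255 245 245 241 252 255 255 254 255 255 255
  255 255 218 238 255 255]
 [255 255 255 255 255 255 255 255 255 255 255 255 255 255 255 255 255 255
  255 255 213 255 255 255]
 [255 255 254 241 255 255 255 255 255 255 255 255 255 255 255 255 255 255
  255 251 206 255 255 255]
 [255 255 194 182 255 255 255 255 255 255 255 255 255 254 255 255 255 255
  255 207 227 255 255 230]
 [255 255 175 194 255 255 255 255 255 255 255 255 255 252 255 255 255 255
  255 196 245 255 255 167]
 [255 246 171 229 255 255 255 255 255 255 255 255 253 255 255 255 255 255
  255 197 255 255 255 124]
 [231 192 183 255 255 255 255 255 255 255 255 255 242 255 255 255 255 255
  216 207 255 255 253  61]]
```

>>> drive_tool([
  {"slide":[22,35,-5],"delta_rot":[0,0,-2]},
  {"slide":[44,70,-10],"delta_rot":[0,0,-5]},
  {"slide":[70,112,-15],"delta_rot":[0,0,-8]},
  {"slide":[96,154,-20],"delta_rot":[0,0,-11]},
  {"slide":[122,196,-25],"delta_rot":[0,0,-14]},
  {"slide":[148,238,-30],"delta_rot":[0,0,-17]},
  {"slide":[174,280,-35],"delta_rot":[0,0,-19]},
  {"slide":[200,322,-40],"delta_rot":[0,0,-21]},
  {"slide":[226,364,-45],"delta_rot":[0,0,-23]},
  {"slide":[252,404,-50],"delta_rot":[0,0,-25]},
  {"slide":[274,439,-55],"delta_rot":[0,0,-26.6]},
  {"slide":[286,458.5,-55],"delta_rot":[0,0,-26.6]},
], fingers=60)

```text
t: 1.3
position: [0.4734, -0.082, 0.1493]
tool_rot: [0.998, -0.065, -0.001, -0.001]
wrist_force: [0.6, -0.4, 0.1]
grip_width: 0.0598
grasp_force: 0.0
```

Run:
```python
from fit import *
from scipy.spatial.transform import Rotation as R
im,W=cloud('top','top1'); cloud('side','side1')
s=manip.get_state(); print(s['position'],R.from_quat(s['tool_rot']).as_matrix().round(4).tolist(),s['t'],s['wrist_force'])
# holder window
z=np.load('pics/top0.npz')['im'].min(2)
m=(z<255)&(z>225); v,u=np.nonzero(m[189:203,228:245]); print(u.mean()+228,v.mean()+189)
n=cv2.undistortPoints(np.array([[[u.mean()+228,v.mean()+189]]]),K,D)[0,0]; C=np.array(c['cam_to_world']); d=C[:3,:3]@[*n,1]; print(C[:3,3]+d*(.056-C[2,3])/d[2])
```

```text
[ 0.47379623 -0.08259173  0.14982792] [[0.9918, -0.1274, -0.0009], [-0.1274, -0.9918, 0.0009], [-0.001, -0.0008, -1.0]] 1.4 [-0.56045497  0.08359797  0.24276821]
236.2 196.08
[0.61621672 0.06554439 0.056     ]
```

View pics/side1.png

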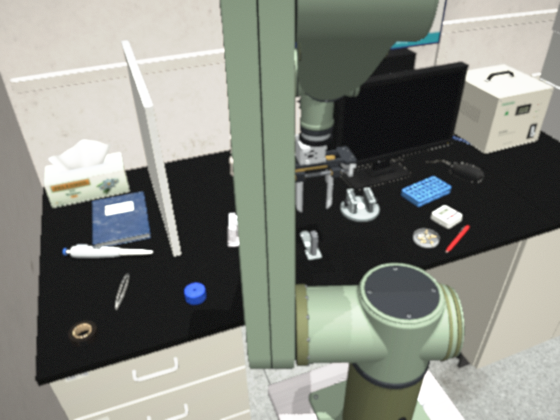

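The side view shows the open fingers (300–330, 200) straight above the lifter handle (308,240). The holder window is at (616.2, 65.5), so the holder is central in the rack. Descending now.

>>> drive_tool([
  {"slide":[0,-2,-25],"delta_rot":[0,0,-0.3]},
  {"slide":[-0.5,-2,-55],"delta_rot":[0,0,-0.3]},
  {"slide":[-0.5,-2,-85],"delta_rot":[0,0,-0.3]},
  {"slide":[-0.5,-2,-110],"delta_rot":[0,0,-0.3]},
  {"slide":[-0.5,-2,-123],"delta_rot":[0,0,-0.3]},
  {"slide":[-0.5,-2,-123],"delta_rot":[0,0,-0.3]},
])

```text
t: 2.0
position: [0.4705, -0.0872, 0.0256]
tool_rot: [0.998, -0.069, -0.002, -0.001]
wrist_force: [0.0, -0.3, 0.3]
grip_width: 0.0604
grasp_force: 0.0
```

>>> drive_tool([
  {"slide":[0,0,0]},
  {"slide":[0,0,0]},
  {"slide":[0,0,0]},
  {"slide":[0,0,0]},
  {"slide":[0,0,0]},
  {"slide":[0,0,0]},
], fingers=0)

```text
invalid input
```

>>> drive_tool([
  {"slide":[0.5,2,0],"delta_rot":[0,0,0]},
  {"slide":[0.5,2,0],"delta_rot":[0,0,0]},
  {"slide":[0.5,2,0],"delta_rot":[0,0,0]},
  {"slide":[0.5,2,0],"delta_rot":[0,0,0]},
  {"slide":[0.5,2,0],"delta_rot":[0,0,0]},
  {"slide":[0.5,2,0],"delta_rot":[0,0,0]},
], fingers=5)

```text
t: 2.6
position: [0.4735, -0.0851, 0.0277]
tool_rot: [0.998, -0.069, 0.0, 0.0]
wrist_force: [-0.0, 1.2, -0.6]
grip_width: 0.0152
grasp_force: 0.3
```

Run:
```python
from h import *
for i in range(4):
    s=manip.get_state(); print(s['position'],s['tool_rot'],s['grip_width'],s['grasp_force'],s['wrist_force'],s['t']); grab_frame('top')
```

```text
[ 0.47347308 -0.08509669  0.02772363] [ 9.97632901e-01 -6.87643389e-02  2.46650570e-04  3.19665469e-06] 0.015186791506403825 0.31519138254225254 [-0.00449421  1.23760908 -0.58363711] 2.6
[ 0.47343992 -0.0850841   0.02765317] [ 9.97631993e-01 -6.87777012e-02  1.86316426e-04 -9.48993260e-06] 0.013718330665949458 29.992759823799133 [-1.10133087  0.7206633   1.59377652] 2.65
[ 0.47342708 -0.08506764  0.02766181] [ 9.97631442e-01 -6.87857872e-02  1.43277425e-04 -4.25402635e-05] 0.013840442327850555 29.99267578125 [-0.29440464 -0.31449452  1.54862527] 2.7
[ 0.47344357 -0.08510126  0.02768011] [ 9.97631207e-01 -6.87891908e-02  1.44961648e-04 -2.32161336e-05] 0.013842635973548614 29.992683827877045 [-0.44614893  0.78388854  2.27485198] 2.75
```

>>> drive_tool([
  {"slide":[0,0,10],"delta_rot":[0,0,0]},
  {"slide":[0,8,28],"delta_rot":[0,0,0]},
  {"slide":[0,25,28],"delta_rot":[0,0,-1]},
  {"slide":[1,50,28],"delta_rot":[0,0,-2]},
  {"slide":[2,80,28],"delta_rot":[0,0,-3.5]},
  {"slide":[2,110,28],"delta_rot":[0,0,-5]},
  {"slide":[3,140,28],"delta_rot":[0,0,-6.5]},
  {"slide":[4,165,28],"delta_rot":[0,0,-8.1]},
  {"slide":[4,182,28],"delta_rot":[0,0,-8.1]},
  {"slide":[4,190,28],"delta_rot":[0,0,-8.1]},
  {"slide":[4,190,28],"delta_rot":[0,0,-8.1]},
])

```text
t: 3.9
position: [0.4771, 0.1055, 0.0556]
tool_rot: [0.99, -0.138, -0.0, 0.0]
wrist_force: [-1.2, 0.1, -1.7]
grip_width: 0.0137
grasp_force: 30.0
```

Run:
```python
from fit import *
im,W=cloud('top','top2'); cloud('side','side2')
for i in range(2):
    s=manip.get_state(); print(s['position'],2*np.degrees(np.arctan2(s['tool_rot'][1],s['tool_rot'][0])),s['grip_width'],s['wrist_force'],s['t'])
big=cv2.resize(im[165:245,195:275],None,fx=5,fy=5,interpolation=cv2.INTER_CUBIC)
s=np.load('pics/side2.npz')['im'][170:290,200:320]
cv2.imwrite('pics/c2.png',np.hstack([big,cv2.resize(s,(400,400),interpolation=cv2.INTER_CUBIC)])[...,::-1])
```

```text
[0.47722441 0.10431181 0.05546041] -15.989709653339016 0.013927257315269172 [ 0.66022724  0.19848926 -1.78407204] 4.0
[0.47722441 0.10431181 0.05546041] -15.989709653339016 0.013927257315269172 [ 0.66022724  0.19848926 -1.78407204] 4.0
```

View pics/c2.png

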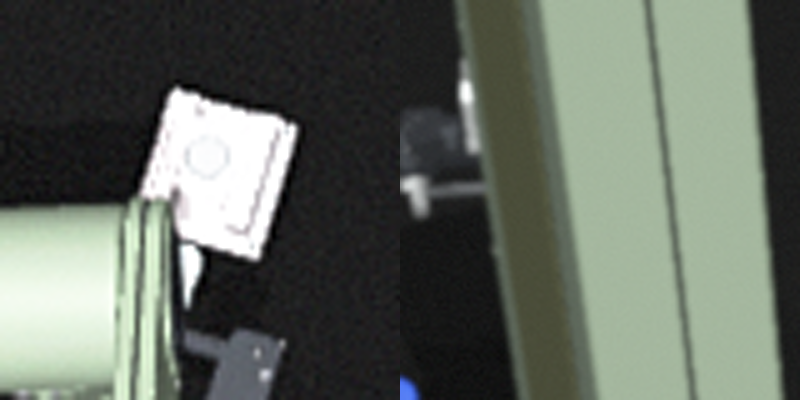

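Top crop: the blade's right edge shows beside the arm at crop (190–203, 245–305), and the rest is hidden. I'll compare it with the predicted edge.

Run:
```python
from fit import *
im=np.load('pics/top2.npz')['im']; g=im.min(2).astype(float)
win=(225,245,205,235)
parts=[box(0,84,-11,11,27.7,30.7),disc(84,0,11,27.7,30.7)]
m=sil(parts,[477,105,-16],win)
for v in range(210,232): print(v,g[v,228:240].astype(int),(m[v-205,3:15]*255).astype(int))
```

```text
210 [139  71 177 255 255 255 255 255 255 255 255 255] [0 0 0 0 0 0 0 0 0 0 0 0]
211 [142  47 119 255 255 255 255 255 255 255 255 255] [0 0 0 0 0 0 0 0 0 0 0 0]
212 [141  46  53 176 224 255 255 255 255 255 255 255] [0 0 0 0 0 0 0 0 0 0 0 0]
213 [133  41  33 106 116 124 181 255 255 255 255 255] [  0  16 112 159 143  48   0   0   0   0   0   0]
214 [128  35  59 203 255 255  96  58  76 138 207 255] [ 16 207 255 255 255 255  96   0   0   0   0   0]
215 [133  41  55 212 255 255 202  37   3  29  52  76] [159 255 255 255 255 255 239  16   0   0   0   0]
216 [132  37  45 193 255 255 255 109   6  21  22  16] [255 255 255 255 255 255 255  96   0   0   0   0]
217 [134  46  42 190 255 255 255 107   6  20  24  28] [255 255 255 255 255 255 255 128   0   0   0   0]
218 [135  46  30 167 255 255 255  93   4  23  29  28] [255 255 255 255 255 255 255  48   0   0   0   0]
219 [134  43  26 153 255 255 226  56  18  24  23  29] [255 255 255 255 255 255 223   0   0   0   0   0]
220 [136  44  23 128 255 255 147  17  14  31  31  21] [255 255 255 255 255 255 143   0   0   0   0   0]
221 [145  46  27 109 255 255
[... 415 characters left out ...]
7  16  22  28  20  20  24] [255 255 255 255 239   0   0   0   0   0   0   0]
226 [185  63  23  45 108  38  19  31  28  23  23  13] [255 255 255 255 159   0   0   0   0   0   0   0]
227 [190  66  22  27  30  24  24  27  26  16  23  20] [255 255 255 255  96   0   0   0   0   0   0   0]
228 [204  76  24  36  29  21  22  20  25  23  20  25] [255 255 255 255  16   0   0   0   0   0   0   0]
229 [230  83  25  38  29  28  25  30  28  24  20  19] [255 255 255 175   0   0   0   0   0   0   0   0]
230 [230  90  26  42  39  31  22  26  14  18  10  22] [255 255 255  96   0   0   0   0   0   0   0   0]
231 [225  87  43  44  83  72  63  37  29  26  23  19] [255 255 255  16   0   0   0   0   0   0   0   0]
```

The prediction matches the picture to sub-pixel level (axis (477,105), yaw −16°). Inserting, then lifting.

>>> drive_tool([
  {"slide":[6,-1.7,0],"delta_rot":[0,0,0]},
  {"slide":[15,-4.3,0],"delta_rot":[0,0,0]},
  {"slide":[26,-7.4,0],"delta_rot":[0,0,0]},
  {"slide":[37,-10.5,0],"delta_rot":[0,0,0]},
  {"slide":[48,-13.6,0],"delta_rot":[0,0,0]},
  {"slide":[57,-16.2,0],"delta_rot":[0,0,0]},
  {"slide":[64,-18.2,0],"delta_rot":[0,0,0]},
  {"slide":[67,-19,0],"delta_rot":[0,0,0]},
  {"slide":[67,-19,0],"delta_rot":[0,0,0]},
  {"slide":[67,-19,5],"delta_rot":[0,0,0]},
  {"slide":[67,-19,11],"delta_rot":[0,0,0]},
  {"slide":[67,-19,15],"delta_rot":[0,0,0]},
])

```text
t: 5.2
position: [0.5444, 0.086, 0.0714]
tool_rot: [0.99, -0.139, 0.0, -0.0]
wrist_force: [0.3, -0.4, -1.3]
grip_width: 0.014
grasp_force: 30.0
```

>>> drive_tool([
  {"slide":[0,0,2],"delta_rot":[0,0,0]},
  {"slide":[0,0,4],"delta_rot":[0,0,0]},
  {"slide":[0,0,6],"delta_rot":[0,0,0]},
  {"slide":[0,0,8],"delta_rot":[0,0,0]},
  {"slide":[0,0,11],"delta_rot":[0,0,0]},
  {"slide":[0,0,15],"delta_rot":[0,0,0]},
  {"slide":[0,0,20],"delta_rot":[0,0,0]},
  {"slide":[0,0,25],"delta_rot":[0,0,0]},
  {"slide":[0,0,30],"delta_rot":[0,0,0]},
  {"slide":[0,0,33],"delta_rot":[0,0,0]},
  {"slide":[0,0,35],"delta_rot":[0,0,0]},
  {"slide":[0,0,35],"delta_rot":[0,0,0]},
])

```text
t: 6.4
position: [0.5445, 0.0859, 0.1058]
tool_rot: [0.99, -0.139, 0.0, -0.0]
wrist_force: [0.4, 0.9, -1.9]
grip_width: 0.0144
grasp_force: 30.0
```

Run:
```python
from fit import *
im,W=cloud('top','top3'); cloud('side','side3')
for i in range(3):
    s=manip.get_state(); print(s['position'],2*np.degrees(np.arctan2(s['tool_rot'][1],s['tool_rot'][0])),s['wrist_force'],s['ft_torque'],s['t']); grab_frame('top')
big=cv2.resize(im[160:240,195:275],None,fx=5,fy=5,interpolation=cv2.INTER_CUBIC)
s=np.load('pics/side3.npz')['im'][170:290,190:310]
cv2.imwrite('pics/c3.png',np.hstack([big,cv2.resize(s,(400,400),interpolation=cv2.INTER_CUBIC)])[...,::-1])
```

```text
[0.54413881 0.08585305 0.10532029] -15.988032552413488 [ 0.69656618 -0.2037228  -1.79643012] [ 0.09904595  0.03151042 -0.00568647] 6.5
[0.54405801 0.08586459 0.10520334] -15.98759297224112 [-0.49563589  0.29294097 -0.56926758] [0.02399593 0.06713878 0.017229  ] 6.55
[0.54401808 0.08587213 0.10512255] -15.987313709500054 [-0.89106314 -0.84281962 -0.88862207] [0.09704603 0.05715673 0.02080102] 6.6
```

View pics/c3.png

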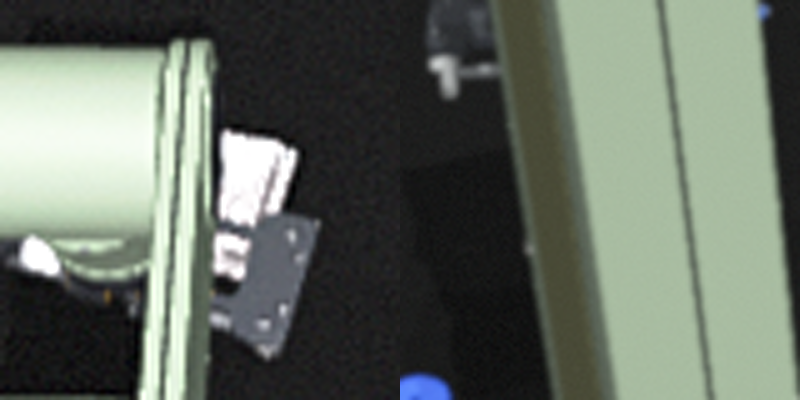

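The wrist hides the holder here. The heights and force look normal (blade top at 80.6 mm). I'll carry it gently towards the stage and check from there.

>>> drive_tool([
  {"slide":[0,-3,0],"delta_rot":[0,0,0]},
  {"slide":[-0.3,-9,0],"delta_rot":[0,0,0]},
  {"slide":[-0.8,-18,0],"delta_rot":[0,0,0.1]},
  {"slide":[-1.3,-30,0],"delta_rot":[0,0,0.1]},
  {"slide":[-2,-45,0],"delta_rot":[0,0,0.2]},
  {"slide":[-2.7,-63,0],"delta_rot":[0,0,0.2]},
  {"slide":[-3.5,-81,0],"delta_rot":[0,0,0.3]},
  {"slide":[-4.2,-99,0],"delta_rot":[0,0,0.4]},
  {"slide":[-5,-117,0],"delta_rot":[0,0,0.4]},
  {"slide":[-5.7,-135,0],"delta_rot":[0,0,0.5]},
  {"slide":[-6.5,-153,0],"delta_rot":[0,0,0.6]},
  {"slide":[-7.2,-171,0],"delta_rot":[0,0,0.6]},
])

```text
t: 7.85
position: [0.5366, -0.0872, 0.1055]
tool_rot: [0.991, -0.134, -0.0, 0.0]
wrist_force: [-0.6, 0.2, -2.3]
grip_width: 0.0137
grasp_force: 30.0
```

>>> drive_tool([
  {"slide":[-0.8,-18,0],"delta_rot":[0,0,0.1]},
  {"slide":[-1.5,-36,0],"delta_rot":[0,0,0.1]},
  {"slide":[-2.3,-54,0],"delta_rot":[0,0,0.2]},
  {"slide":[-3,-72,0],"delta_rot":[0,0,0.3]},
  {"slide":[-3.8,-90,0],"delta_rot":[0,0,0.3]},
  {"slide":[-4.5,-108,0],"delta_rot":[0,0,0.4]},
  {"slide":[-5.3,-126,0],"delta_rot":[0,0,0.5]},
  {"slide":[-6,-141,0],"delta_rot":[0,0,0.5]},
  {"slide":[-6.6,-156,0],"delta_rot":[0,0,0.6]},
  {"slide":[-7.2,-168,0],"delta_rot":[0,0,0.6]},
  {"slide":[-7.5,-177,0],"delta_rot":[0,0,0.7]},
  {"slide":[-7.8,-183,0],"delta_rot":[0,0,0.7]},
])

```text
t: 9.05
position: [0.5292, -0.2689, 0.1054]
tool_rot: [0.992, -0.128, -0.0, -0.0]
wrist_force: [-0.2, 0.2, -2.4]
grip_width: 0.0136
grasp_force: 30.0
```

>>> drive_tool([
  {"slide":[0,-3,0],"delta_rot":[0,0,0]},
  {"slide":[0,-3,0],"delta_rot":[0,0,0]},
  {"slide":[0,-3,0],"delta_rot":[0,0,0]},
])

```text
t: 9.35
position: [0.5293, -0.2706, 0.1053]
tool_rot: [0.992, -0.128, -0.0, -0.0]
wrist_force: [0.1, -1.1, -2.6]
grip_width: 0.0135
grasp_force: 30.0
```

Run:
```python
from fit import *
im,W=cloud('top','top4'); cloud('side','side4')
for i in range(3):
    s=manip.get_state(); print(s['position'],2*np.degrees(np.arctan2(s['tool_rot'][1],s['tool_rot'][0])),s['wrist_force'],s['t']); grab_frame('top')
big=cv2.resize(im[165:245,310:390],None,fx=5,fy=5,interpolation=cv2.INTER_CUBIC)
s=np.load('pics/side4.npz')['im'][150:250,310:410]
cv2.imwrite('pics/c4.png',np.hstack([big,cv2.resize(s,(400,400),interpolation=cv2.INTER_CUBIC)])[...,::-1])
```

```text
[ 0.52935247 -0.27056098  0.10542663] -14.648269283289203 [ 0.34171227  0.14809157 -2.68145781] 9.45
[ 0.52934807 -0.27060499  0.10545449] -14.647493642149467 [ 0.40423391  0.01904381 -2.60042334] 9.5
[ 0.52935272 -0.27067621  0.10544708] -14.650890342993621 [ 0.20720345 -0.13776908 -2.0122083 ] 9.55
```

View pics/c4.png

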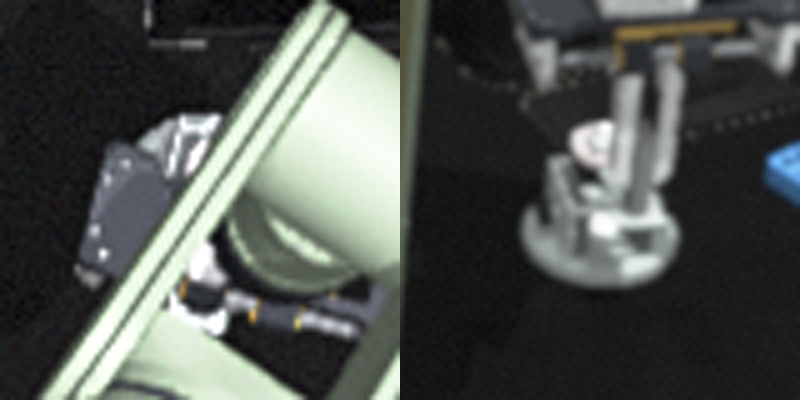

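The side crop shows the holder (window about (598,143)) lying on the blade over the stage, partly behind the fingers. I'll check its position.

Run:
```python
from h import *
z=np.load('pics/side4.npz'); im,W=z['im'],z['W']; 
P=W[150:215,340:385]; m=(P[...,2]>.078)&(P[...,2]<.097)&(im[150:215,340:385].min(2)>90)&(P[...,0]>.555)
Q=P[m]*1000; print(m.sum(),Q.mean(0),Q.min(0),Q.max(0),Q[:,2].std())
v,u=np.nonzero(m); print(u.min()+340,u.max()+340,v.min()+150,v.max()+150)
A=np.c_[Q[:,:2],np.ones(len(Q))]; k=np.linalg.lstsq(A,Q[:,2],rcond=None)[0]; print('slope',k)
# ray/plane boundary: all such pixels at z=.0867
c=camera_model('side'); K=np.array([[c['fx'],0,c['cx']],[0,c['fy'],c['cy']],[0,0,1]]); C=np.array(c['cam_to_world'])
n=cv2.undistortPoints(np.stack([u+340,v+150],-1)[:,None].astype(float),K,np.array(c['dist']))[:,0]
d=np.c_[n,np.ones(len(n))]@C[:3,:3].T; X=(C[:3,3]+d*((.0867-C[2,3])/d[:,2])[:,None])*1000
from scipy.optimize import minimize
h=cv2.convexHull(X[:,:2].astype(np.float32))[:,0]; print(cv2.minEnclosingCircle(X[:,:2].astype(np.float32))); print(np.round(h).tolist())
for r in range(172,200): print(r,im[r,345:380].min(1))
```

```text
95 [ 595.25570644 -279.2497608    84.98983371] [ 556.68507512 -298.44935256   79.05673502] [ 624.2881665  -265.02076516   89.68187639] 2.6894034307888854
353 364 181 196
slope [ 8.95611364e-02 -2.40171026e-02  2.49712860e+01]
((584.6195678710938, -279.30792236328125), 38.06047439575195)
[[622.0, -288.0], [619.0, -280.0], [616.0, -275.0], [607.0, -268.0], [603.0, -265.0], [593.0, -263.0], [587.0, -263.0], [549.0, -265.0], [548.0, -267.0], [552.0, -272.0], [556.0, -275.0], [598.0, -291.0], [617.0, -299.0]]
172 [ 90  86  74  66  57  48  41  43  42  39  36  35  37  34  33  35  34  51
  83 116 145 164 176 178 151  98  49  30  40  70 112 147 167 167 152]
173 [ 65  62  46  45  44  40  38  36  38  39  37  35  35  34  34  35  34  55
  89 122 151 167 176 173 144  88  42  31  36  60 105 146 166 165 144]
174 [ 46  40  39  40  38  39  37  39  34  37  38  36  34  34  34  33  36  57
  90 124 153 170 174 168 136  82  39  30  33  59 107 145 166 162 136]
175 [ 37  40  40  38  40  37  39  38  37  41  40  36  35  36  32  34  36  55
  91 119 151 169 171 161 128  77  39  28  32  66 114 151 166 161 128]
17
[... 2825 characters left out ...]
92  76  69  65  70  74  74  77 106 152 180
 190 193 191 176 144 112 109 118 121 128 147 149 121  84  48  28  28]
196 [ 34  63  90 114 135 149 135 102  81  87 113 135 145 141 129 122 139 164
 176 176 168 153 128 108 112 117 119 119 118 103  75  44  30  27  27]
197 [ 38  64  93 109 124 142 138 106  84  99 142 176 193 197 182 155 145 154
 165 164 147 124 106 104 113 120 125 127 115  86  50  33  28  25  27]
198 [ 38  63  89 105 116 129 134 113  90  94 129 167 196 208 199 178 161 158
 160 157 135 103  90 102 113 118 132 152 146 110  61  37  29  27  25]
199 [ 38  57  82 100 109 125 140 133 107  86 101 135 164 180 179 169 168 167
 158 148 126  95  89 104 115 120 139 173 178 143  86  48  32  29  32]
```

Run:
```python
import fit
from fit import *
c=camera_model('side'); fit.K=np.array([[c['fx'],0,c['cx']],[0,c['fy'],c['cy']],[0,0,1]]); fit.D=np.array(c['dist']); fit.T=np.linalg.inv(np.array(c['cam_to_world']))
im=np.load('pics/side4.npz')['im']; win=(345,362,176,194); g=np.clip((im[176:194,345:362].min(2)-38.)/(215-38),0,1)
m=np.ones(g.shape,bool); m[12:,:8]=0; m[15:,13:]=0; m[:4,14:]=0  # mask stage lip, fingers
f=lambda p:(((cv2.GaussianBlur(sil([disc(0,0,25,80.7,86.7)],[p[0],p[1],0],win),(0,0),.8)-g)**2)*m).sum()
for q in ([601.6,-290],[606,-290],[596,-290],[601.6,-295],[601.6,-285]): print(q,f(q))
r=minimize(f,[601.6,-290],method='Nelder-Mead',options=dict(initial_simplex=[[601.6,-290],[606,-290],[601.6,-294]])); print(r.x,r.fun)
```

```text
[601.6, -290] 81.68356540673558
[606, -290] 81.50953425558738
[596, -290] 76.21333108980205
[601.6, -295] 80.03121186619839
[601.6, -285] 81.79359026019931
[ 644.23388355 -309.5428408 ] 6.742561242731153
```

Run:
```python
import fit as F
from h import *; from scipy.optimize import minimize
c=camera_model('side'); F.K=np.array([[c['fx'],0,c['cx']],[0,c['fy'],c['cy']],[0,0,1]]); F.D=np.array(c['dist']); F.T=np.linalg.inv(np.array(c['cam_to_world']))
im=np.load('pics/side4.npz')['im']; win=(345,362,176,194); g=np.clip((im[176:194,345:362].min(2)-38.)/(215-38),0,1)
m=np.ones(g.shape,bool); m[12:,:8]=0; m[15:,13:]=0; m[:4,14:]=0
f=lambda p:(((cv2.GaussianBlur(F.sil([F.disc(0,0,25,80.7,86.7)],[p[0],p[1],0],win),(0,0),.8)-g)**2)*m).sum()
r=minimize(f,[601.6,-290],method='Nelder-Mead',options=dict(initial_simplex=[[601.6,-290],[606,-290],[601.6,-294]])); print(r.x,r.fun,f([601.6,-290]))
# stage foot in side view for bias
r=None
win=(330,385,190,225); g=np.clip((im[190:225,330:385].min(2)-40.)/(130-40),0,1); m=np.ones(g.shape,bool); m[:12,:]=0
f=lambda p:(((cv2.GaussianBlur(F.sil([F.disc(0,0,56,0,14)],[p[0],p[1],0],win),(0,0),.8)-g)**2)*m).sum()
r=minimize(f,[601.6,-290],method='Nelder-Mead',options=dict(initial_simplex=[[601.6,-290],[606,-290],[601.6,-294]])); print('stage',r.x,r.fun,f([601.6,-290]))
```

```text
[ 600.30816383 -289.45102501] 0.5328869986816915 0.9802522634996337
stage [ 599.27008667 -292.13781738] 33.7672210372169 44.03057064939037
```

The holder measures (600.3, −289.5) against the stage middle (601.6, −290), so it is well centred. Lowering.

>>> drive_tool([
  {"slide":[0.5,0,-2],"delta_rot":[0,0,0]},
  {"slide":[0.5,-0.5,-5],"delta_rot":[0,0,0]},
  {"slide":[0.5,-0.5,-9],"delta_rot":[0,0,0]},
  {"slide":[0.5,-0.5,-13],"delta_rot":[0,0,0]},
  {"slide":[0.5,-0.5,-17],"delta_rot":[0,0,0]},
  {"slide":[0.5,-0.5,-20],"delta_rot":[0,0,0]},
  {"slide":[0.5,-0.5,-22],"delta_rot":[0,0,0]},
  {"slide":[0.5,-0.5,-24],"delta_rot":[0,0,0]},
  {"slide":[0.5,-0.5,-25.5],"delta_rot":[0,0,0]},
  {"slide":[0.5,-0.5,-26.5],"delta_rot":[0,0,0]},
  {"slide":[0.5,-0.5,-27.5],"delta_rot":[0,0,0]},
  {"slide":[0.5,-0.5,-28.5],"delta_rot":[0,0,0]},
])

```text
t: 10.8
position: [0.5299, -0.2717, 0.077]
tool_rot: [0.992, -0.128, 0.0, 0.0]
wrist_force: [-0.3, -0.4, -2.3]
grip_width: 0.0143
grasp_force: 30.0
```

>>> drive_tool([
  {"slide":[0,0,-1],"delta_rot":[0,0,0]},
  {"slide":[0,0,-2],"delta_rot":[0,0,0]},
  {"slide":[0,0,-3],"delta_rot":[0,0,0]},
  {"slide":[0,0,-4],"delta_rot":[0,0,0]},
  {"slide":[0,0,-5],"delta_rot":[0,0,0]},
  {"slide":[0,0,-7],"delta_rot":[0,0,0]},
  {"slide":[0,0,-10],"delta_rot":[0,0,0]},
  {"slide":[0,0,-14],"delta_rot":[0,0,0]},
  {"slide":[0,0,-17],"delta_rot":[0,0,0]},
  {"slide":[0,0,-19],"delta_rot":[0,0,0]},
  {"slide":[0,0,-19],"delta_rot":[0,0,0]},
])

```text
t: 11.9
position: [0.5295, -0.2714, 0.0574]
tool_rot: [0.992, -0.128, -0.0, -0.0]
wrist_force: [-0.1, 1.0, -1.0]
grip_width: 0.0142
grasp_force: 30.0
```

Run:
```python
import fit as F
from h import *; from scipy.optimize import minimize
c=camera_model('side'); F.K=np.array([[c['fx'],0,c['cx']],[0,c['fy'],c['cy']],[0,0,1]]); F.D=np.array(c['dist']); F.T=np.linalg.inv(np.array(c['cam_to_world']))
im,W=cloud('side','side5'); s=manip.get_state(); print(s['position'],s['wrist_force'],s['t'])
cv2.imwrite('pics/c5.png',cv2.resize(im[150:250,310:410],(600,600),interpolation=cv2.INTER_CUBIC)[...,::-1])
```

```text
[ 0.5296358  -0.27155129  0.05766488] [ 0.1880791   0.26971653 -0.19601588] 11.95
```

View pics/c5.png

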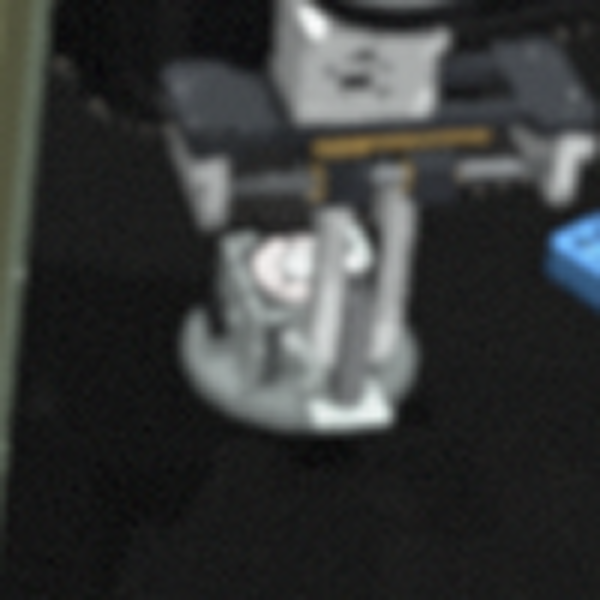

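Side view: the holder lies flat between the lips (white disc at about (285,265)), with the lifter foot low in front of the stage. Withdrawing the blade along the slot.

>>> drive_tool([
  {"slide":[-3,0.8,0],"delta_rot":[0,0,0]},
  {"slide":[-9,2.4,0],"delta_rot":[0,0,0]},
  {"slide":[-18,4.7,0],"delta_rot":[0,0,0]},
  {"slide":[-29,7.6,0],"delta_rot":[0,0,0]},
  {"slide":[-40,10.5,0],"delta_rot":[0,0,0]},
  {"slide":[-51,13.4,0],"delta_rot":[0,0,0]},
  {"slide":[-62,16.2,0],"delta_rot":[0,0,0]},
  {"slide":[-73,19.1,0],"delta_rot":[0,0,0]},
  {"slide":[-84,22,0],"delta_rot":[0,0,0]},
  {"slide":[-93,24.4,0],"delta_rot":[0,0,0]},
  {"slide":[-98,25.7,0],"delta_rot":[0,0,0]},
  {"slide":[-100,26.2,0],"delta_rot":[0,0,0]},
])

```text
t: 13.15
position: [0.4293, -0.2453, 0.058]
tool_rot: [0.992, -0.128, 0.0, -0.0]
wrist_force: [0.4, -0.1, -0.9]
grip_width: 0.0138
grasp_force: 30.0
```

>>> drive_tool([
  {"slide":[0,5,0],"delta_rot":[0,0,0]},
  {"slide":[0,20,0],"delta_rot":[0,0,0]},
  {"slide":[0,40,0],"delta_rot":[0,0,0]},
  {"slide":[0,60,0],"delta_rot":[0,0,0]},
  {"slide":[0,80,0],"delta_rot":[0,0,0]},
  {"slide":[0,95,-6],"delta_rot":[0,0,0]},
  {"slide":[0,100,-14],"delta_rot":[0,0,0]},
  {"slide":[0,100,-20],"delta_rot":[0,0,0]},
  {"slide":[0,100,-24],"delta_rot":[0,0,0]},
  {"slide":[0,100,-26],"delta_rot":[0,0,0]},
  {"slide":[0,100,-27],"delta_rot":[0,0,0]},
  {"slide":[0,100,-28],"delta_rot":[0,0,0]},
])

```text
t: 14.35
position: [0.43, -0.1461, 0.03]
tool_rot: [0.992, -0.128, 0.0, 0.0]
wrist_force: [1.0, -0.7, -1.2]
grip_width: 0.0138
grasp_force: 30.0
```

>>> drive_tool([
  {"slide":[0,0,-0.5],"delta_rot":[0,0,0]},
  {"slide":[0,0,-1],"delta_rot":[0,0,0]},
  {"slide":[0,0,-1.5],"delta_rot":[0,0,0]},
  {"slide":[0,0,-1.5],"delta_rot":[0,0,0]},
  {"slide":[0,0,-1.5],"delta_rot":[0,0,0]},
])

```text
t: 14.85
position: [0.4298, -0.1454, 0.0285]
tool_rot: [0.992, -0.128, 0.0, 0.0]
wrist_force: [0.2, -0.5, -1.4]
grip_width: 0.014
grasp_force: 30.0
```

Run:
```python
from h import *
for i in range(3):
    s=manip.get_state(); print(s['position'],s['wrist_force'],s['t']); cloud('top','top6')
im,W=cloud('side','side6')
t=np.load('pics/top6.npz')['im']
cv2.imwrite('pics/c6.png',np.hstack([cv2.resize(im[150:250,310:410],(400,400),interpolation=cv2.INTER_CUBIC),cv2.resize(t[165:265,290:390],(400,400),interpolation=cv2.INTER_CUBIC)])[...,::-1])
```

```text
[ 0.42981008 -0.14542485  0.02851358] [ 0.15696277 -0.4744041  -1.36944603] 14.85
[ 0.42983246 -0.14544298  0.02851246] [-1.18060851  0.20392734 -1.53227713] 14.9
[ 0.42983223 -0.14544945  0.0285069 ] [-0.04724751  0.22558745 -1.55470767] 14.95
```

View pics/c6.png

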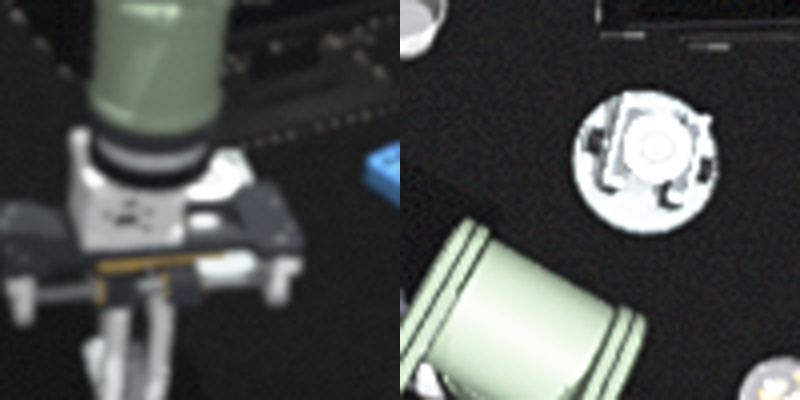

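The top crop shows the holder seated between the stage lips (window at (656,147)) and the stage clear of the lifter. Lowering the last 1 mm, then releasing and rising.

>>> drive_tool([
  {"slide":[0,0,-0.5],"delta_rot":[0,0,0]},
  {"slide":[0,0,-1],"delta_rot":[0,0,0]},
  {"slide":[0,0,-1],"delta_rot":[0,0,0]},
  {"slide":[0,0,-1],"delta_rot":[0,0,0]},
])

```text
t: 15.45
position: [0.4299, -0.1455, 0.0277]
tool_rot: [0.992, -0.128, 0.0, 0.0]
wrist_force: [-1.1, 0.2, 1.9]
grip_width: 0.0137
grasp_force: 30.0
```

>>> drive_tool([
  {"slide":[0,0,0],"delta_rot":[0,0,0]},
  {"slide":[0,0,0],"delta_rot":[0,0,0]},
  {"slide":[0,0,0],"delta_rot":[0,0,0]},
  {"slide":[0,0,0],"delta_rot":[0,0,0]},
  {"slide":[0,0,0],"delta_rot":[0,0,0]},
  {"slide":[0,0,20],"delta_rot":[0,0,0]},
  {"slide":[0,0,50],"delta_rot":[0,0,0]},
  {"slide":[0,0,90],"delta_rot":[0,0,0]},
  {"slide":[0,0,130],"delta_rot":[0,0,0]},
  {"slide":[0,0,160],"delta_rot":[0,0,0]},
  {"slide":[0,0,170],"delta_rot":[0,0,0]},
  {"slide":[0,0,170],"delta_rot":[0,0,0]},
], fingers=60)

```text
t: 16.65
position: [0.4307, -0.146, 0.1987]
tool_rot: [0.992, -0.128, 0.002, 0.001]
wrist_force: [0.8, 0.6, -1.0]
grip_width: 0.0605
grasp_force: 0.0
```

Run:
```python
from fit import *
im,W=cloud('top','top7'); si,_=cloud('side','side7')
g=im.min(2); 
n=cv2.undistortPoints(np.array([[[354.,201.75]]]),K,D)[0,0]; C=np.array(c['cam_to_world']); d=C[:3,:3]@[*n,1]; print(C[:3,3]+d*(.056-C[2,3])/d[2])
cv2.imwrite('pics/c7.png',np.hstack([cv2.resize(si[150:290,270:410],(400,400),interpolation=cv2.INTER_CUBIC),cv2.resize(im[165:265,270:370],(400,400),interpolation=cv2.INTER_CUBIC)])[...,::-1])
s=manip.get_state(); print(s['position'],s['wrist_force'],s['grip_width'],s['t'])
```

```text
[ 0.6011472  -0.29058689  0.056     ]
[ 0.42875822 -0.14487715  0.19569255] [ 0.38044511  0.24778022 -0.12188894] 0.06016384881206855 16.75
```

View pics/c7.png

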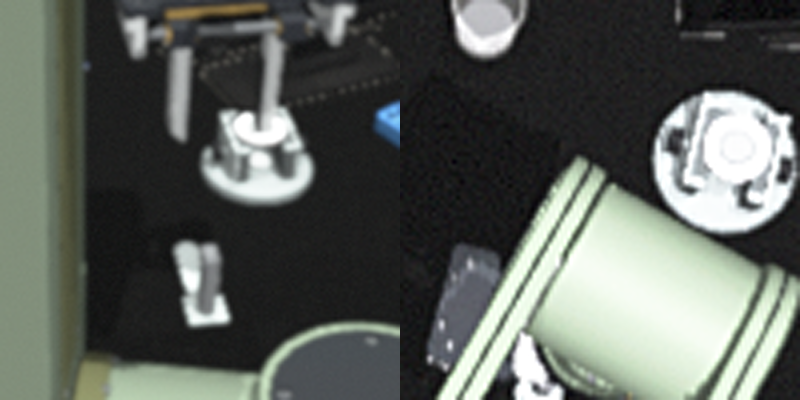

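The lifter stands upright on the worktop, released. The holder is at (601.1, −290.6), about 1 mm from the stage middle, and the hand is clear, so I'm handing in.

```bash
python3 -c "
from workcell import manip
print(manip.hand_in())"
```

```text
the job is handed in; nothing more can be done
None
```

I handed the job in at about 17 s: the holder lies flat in the stage nest, measured about 1 mm from its middle, and the lifter stands upright and released, clear of stage and rack; hand-in returned no verdict.

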